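Take the keyhole-hung drip shelf off the drying stand for washing

ROBOT

A 7-joint arm with a two-finger parallel gripper is mounted at the origin on the work surface. World frame = base frame: x ahead of the robot, y to its left, z up, the work surface at z = 0. Lengths are in m, angles in degrees, forces in N, time in s.
With the tool pointing down it reaches from about 0.35 to 0.9 m from the base axis. Payload 8.1 kg.
Tool frame: the origin (TCP) lies at the very end of the fingers, on their centre line; the grasp point (between the pads) lies 19 mm behind it (robot.grasp_offset is the distance from the TCP to the grasp point, in m); x points along the fingers, y is the direction in which the jaws open and shut, and the axes are right-handed (so a half turn about x gives the same grasp; the last joint's range is limited). The gripper opens to 85 mm and grips with 20 to 120 N. Pads are 22 mm wide; open, the fingers measure 114 mm over their backs; the gripper's body (76 mm by 85 mm) begins 54 mm behind the grasp point. The pads swing forward as they close: fully open they stand 13 mm farther back than shut.
Start: joints at [-77.154, 24.895, 1.432, 90.138, -0.665, 64.973, -4.303], TCP at [0.201, 0.592, 0.231] pointing down, gripper open.
Joint ranges: [-149.89, 149.89], [-25.12, 119.58], [-72.63, 75.52], [4.76, 147.25], [-75.54, 255.54], [6.69, 114.76], [-157.13, 157.13]. Speed limits (degrees/s): [127.2, 127.2, 172.46, 172.46, 180, 180, 180].

INTERFACE

Orientations are given as a 3x3 rotation matrix whose columns are the frame's x, y, z axes.
In Python, from bench import readout, get_image, get_calibration, hand_in, robot gives the robot as it stands. The module is installed in compiled form; this text tells all that it offers.
- The arm moves only by the tool move_arm, never from a script. Its argument "moves" is a list of rows, each an object with "xyz": the shift along the tool's x, y, z in cm, a list of three; "rot": the turn, a rotation vector about the tool's x, y, z in rad, a list of three; "hand": the closure in counts, from 0 (fully open) to 255 (shut). A call has 1 to 5 rows; each row is the pose to reach, as a shift and turn from the pose commanded when the call began, along the tool's axes at that moment; what a row does not reach only later rows make up. A row lasts 1/12 s, in which the tool goes at most 41.7 mm and 7.16 degrees, less where a joint would pass 70% of its speed; a pose out of reach is approached as far as the arm can. A call with a gripper value outside its range is refused whole. The fingers move at their own pace and stop on an object; "squeeze" is the grip in N (left out, the last holds). Time passes only in rows, so rows that repeat a pose let the fingers close. It gives the time, the measured TCP pose, the force and the opening at its end, in the units of the state.
- readout.get_obs(): the state, without advancing time (a new reading comes with each control period).
- get_image(name): name is "scene" or "top" or "wrist"; returns the picture (400x640x3 uint8, blue, green, red); there is no depth.
- get_calibration(name): a dict with "camera_matrix" (3x3 intrinsics, pixels), "cam_to_world" (4x4, takes a point from camera to world coordinates). Camera axes: x right, y down, z forward; pixel columns grow to the right and rows downward; lengths in m; the calibration is good to about 2 mm. The wrist camera is an equidistant fisheye: a pixel r from the principal point sees the ray r / f radians off the axis. A picture is of the moment at which its call begins: read the wrist's pose just before it. get_calibration takes no time and is no camera call; for the wrist camera it gives the pose at the moment of the call.
- hand_in(): hands the job in, once; it reports no verdict.
The state is a dict: "clock": time; "joints": joint angles; "joint_velocities": joint speeds; "joint_efforts": joint torques, N m; "tcp_pos": TCP position; "orientation": TCP orientation; "wrist_force": force on the tool from outside, world axes, zero at the start; "torque": the same for the moment, N m; "opening": finger opening in m.
Only numpy, scipy, OpenCV 4.12 (cv2) and the standard library are available. Lean on these libraries where they do the work, as an engineer would, in place of code of your own. Each camera call takes 0.05 s, during which the arm holds its last target. There are 200 camera calls.

TASK

Take the steel drip shelf down from the wooden drying stand: it hangs by a T-shaped keyhole on one screw, so lift it, shift it sideways until the screw head lies in one of the two wide openings, and pull it off. A stud hidden behind it blocks the shift to one side, so find by feel which way it goes. Then set it down upright, without dropping it, on the floor of the white wash tray, let go, and leave the beaker, the wash bottle and the tip box where they are.

Things in the scene. Friction and masses are not known exactly. Their poses are not given: they have to be found in the camera images.
- stand: Fixed maple-wood panel, 210 mm wide (y), 150 high, 16 thick, grey foot 75 mm deep behind it (-x). Origin: bench level, middle of the front face. x points out of that face (away from the robot; the way to pull the shelf off), y along it, z up. Hidden behind the shelf a fixed stud on the screw's +y or -y side (varies) stops one sideways shift after about 9 mm; the shelf shifts fully only toward the stud's side.
- screw (a point): Front of the head of the screw fixed in the stand, 118 mm above the bench. Shaft 8 mm in diameter along the stand's x; head 18 mm in diameter, 5 mm thick, its back 22 mm off the panel. Axes as the stand's.
- shelf_grip (a point): Plain grey grip block on top of the loose steel drip shelf: 30 mm wide (y), 16 thick (x), 45 high. Point on the block's axis, 20 mm below its top, 25 above the shelf's top edge, 130 above the shelf's underside. Shelf axes: x out of its front (as the stand's x when hung), y along it, z up. Hung: 180 mm above the bench, 18 mm before the panel, shelf leaning forward up to 0.05 rad.
- keyhole (a point): Middle of the keyhole in the shelf's back plate (120 mm wide, 105 high, 5 thick, 15 off the panel): an upside-down T. Hung, the screw is 20 mm above this point at the top of an upright slot 12 mm wide. A level slot 12 mm high runs through this point to a square opening 26 mm wide and high at each end, centred 26 mm to each side; its far edge meets the shaft after a 35 mm shift. Axes as the shelf's.
- shelf_foot (a point): Middle of the shelf's underside, 130 mm below shelf_grip and 15 mm in front of it (x). The underside is 66 mm deep (x), from the panel's face to the drip tray's front, and 120 mm wide (y); the shelf (0.3 to 0.55 kg) stands on it by itself. Once the screw head is in an opening, a pull of 35 mm along the stand's x frees the shelf. Axes as the shelf's.
- tray_in (a point): Centre of the inner floor of the fixed white wash tray, 5 mm above the bench. The tray measures 200 mm (x) by 260 mm (y) outside, 25 mm high, walls 5 mm. Axes along its sides, z up.
- beaker: Loose glass beaker, 68 mm in diameter, 90 mm high, standing on the bench; origin at the centre of its underside. Leave alone.
- wash_bottle: Loose white bottle with blue cap, 64 mm in diameter, 150 mm high, standing on the bench; origin at the centre of its underside. Leave alone.
- tip_box: Loose pipette-tip box, 80 mm (x) by 115 mm (y), 55 mm high, white lid on a blue base, on the bench; origin at the centre of its underside. Leave alone.
Mind the look-alikes: they are no part of the job. There is more than one size of the stand; the one meant has the size given above.

How it is judged (in metres and radians):
On the way:
1. the shelf is off the screw, clear in front of the stand or away from it ((x of shelf_grip in the frame of stand above 0.05 m or horizontal distance between shelf_grip and screw above 0.1 m)), for 0.1 s.
At the end, for the whole second after the job is handed in: The drip shelf stands upright (within 0.08 rad) and at rest on the tray's floor (underside within 5 mm of it, its middle within 75 mm by 105 mm of the tray's centre), released; beaker, wash bottle and tip box within 20 mm of their places (x of shelf_foot in the frame of tray_in between -0.075 and 0.075 m and y of shelf_foot in the frame of tray_in between -0.105 and 0.105 m and z of shelf_foot in the frame of tray_in below 0.005 m and angle between shelf_foot's own z axis and vertical below 0.08 rad and linear speed of shelf below 0.02 m/s and distance of each of beaker, wash_bottle, tip_box from where it was at the start of the episode below 0.02 m); the robot touches nothing.
It fails at once if the shelf is dropped: it falls faster than 0.6 m/s while not held (linear speed of shelf above 0.6 m/s and contact force between the fingers and shelf below 0.1 N).
It fails at once if a bystander is displaced by more than 20 mm (distance of any of beaker, wash_bottle, tip_box from where it was at the start of the episode above 0.02 m).
It also fails if it takes over 51 s, if anything falls off the work surface, if the arm or the gripper's body presses on something with over 40 N, if the wrist force passes 120 N, or if a joint passes its speed limit or range.

## Working session

There is one attempt and no reset: what is moved stays moved. The work goes in short steps, Python scripts to look and compute and a tool call to move; the robot and the scene stay as the last step left them, time stands still between calls to the robot, and variables do not carry over. Pictures are saved under pics/ and viewed, about 8 in all and at most 12, crops included, and the job is handed in when it is done.

Besides the shell and the picture viewer there is one more tool, called after "Call:" as name(argument=value, ...) on one line, values as JSON. move_arm: Moves the arm, as the interface text tells. Its arguments: {"type":"object","properties":{"moves":{"type":"array"},"squeeze":{"type":"number"}},"required":["moves"]}

```bash
mkdir -p pics; python3 - <<'E'
from bench import readout, get_image, get_calibration, robot
import cv2, numpy as np
np.set_printoptions(precision=4,suppress=True)
for n in ("scene","top"):
    im=get_image(n); cv2.imwrite(f"pics/{n}0.png",im); c=get_calibration(n); print(n,c["camera_matrix"],c["cam_to_world"])
o=readout.get_obs(); print(o); print(robot.grasp_offset)
E
```

```text
scene [[387.8609   0.     327.6371]
 [  0.     387.8609 202.9996]
 [  0.       0.       1.    ]] [[-0.1245  0.7294 -0.6726  1.2758]
 [ 0.9922  0.084  -0.0926  0.106 ]
 [-0.011  -0.6789 -0.7342  0.9196]
 [ 0.      0.      0.      1.    ]]
top [[381.3045   0.     319.0325]
 [  0.     381.3045 196.9673]
 [  0.       0.       1.    ]] [[ 0.0185 -0.9863  0.1638  0.3914]
 [-0.9997 -0.0207 -0.0116  0.0009]
 [ 0.0148 -0.1636 -0.9864  1.1063]
 [ 0.      0.      0.      1.    ]]
{'clock': 0.1, 'joints': array([-77.1527,  24.9312,   1.4333,  90.1844,  -0.6652,  64.9736,
        -4.3054]), 'joint_velocities': array([-0.0178, -0.0937,  0.0017, -0.2438,  0.0208, -0.0084,  0.0834]), 'joint_efforts': array([  0.0024, -67.1755,   1.0279, -31.6899,   0.0158,   0.0072,
         0.    ]), 'tcp_pos': array([0.2006, 0.5915, 0.2306]), 'orientation': array([[-0.0003,  0.3212,  0.947 ],
       [-0.0014,  0.947 , -0.3212],
       [-1.    , -0.0014,  0.0001]]), 'wrist_force': array([0.0812, 0.6361, 0.3721]), 'torque': array([-0.0398, -0.0255, -0.0282]), 'opening': 0.08548335622737345}
0.0187
```

View pics/scene0.png

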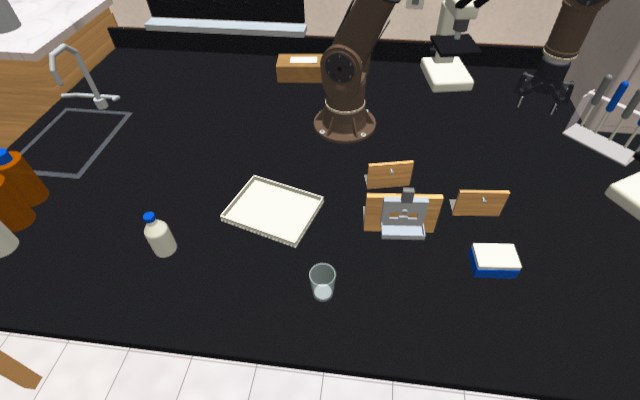

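View pics/top0.png

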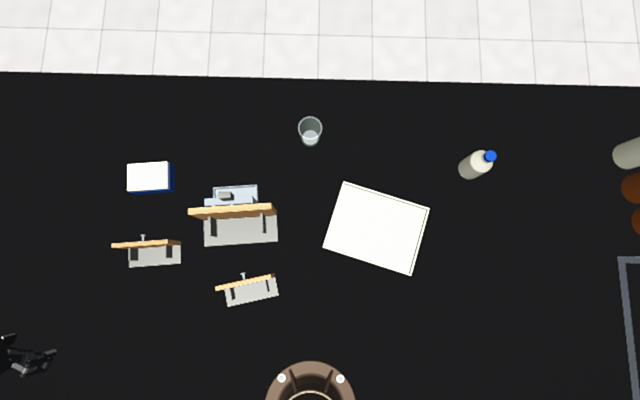

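The scene view shows three wooden stands: the large one with the steel shelf and grey grip block at scene (403,212) / top (232,212), and small bare ones at scene (389,175) and (480,203). Only the large one carries the shelf. The tray is at top (376,228), the beaker at top (310,130), the bottle at top (480,163) and the tip box at top (149,177). I'll enlarge to confirm and measure.

```bash
cat > h.py <<'E'
import numpy as np, cv2
from bench import readout, get_image, get_calibration
np.set_printoptions(precision=4,suppress=True)
def ray(n,uv,c=None):
    c=c or get_calibration(n);K=c["camera_matrix"];T=c["cam_to_world"]
    d=np.linalg.inv(K)@np.array([uv[0],uv[1],1.]); 
    d=T[:3,:3]@d; return T[:3,3],d/np.linalg.norm(d)
def onz(n,uv,z):
    o,d=ray(n,uv); return o+d*(z-o[2])/d[2]
def tri(a,b):  # scene uv, top uv
    o1,d1=ray("scene",a);o2,d2=ray("top",b)
    s=np.linalg.lstsq(np.c_[d1,-d2],o2-o1,rcond=None)[0]
    p,q=o1+s[0]*d1,o2+s[1]*d2; return (p+q)/2,np.linalg.norm(p-q)
E
python3 - <<'E'
from h import *
s=cv2.imread("pics/scene0.png");t=cv2.imread("pics/top0.png")
a=cv2.resize(s[150:250,355:455],None,fx=4,fy=4,interpolation=cv2.INTER_CUBIC)
b=cv2.resize(t[170:270,180:280],None,fx=4,fy=4,interpolation=cv2.INTER_CUBIC)
cv2.imwrite("pics/crop1.png",np.hstack([a,b]))
# tray in both
m=cv2.inRange(t,(200,200,200),(255,255,255)); m[:100]=0
for c in cv2.findContours(m,0,2)[0]:
    if cv2.contourArea(c)>300:
        r=cv2.minAreaRect(c); bx=cv2.boxPoints(r); print("top",r)
        for p in bx: print("  ",p,onz("top",p,0.025))
E
```

```text
top ((250.93528747558594, 291.45880126953125), (17.35443687438965, 50.87019729614258), 77.47119140625)
   [224.2235 288.5059] [0.31   0.2446 0.025 ]
   [273.8824 277.4706] [0.3422 0.1092 0.025 ]
   [277.6471 294.4117] [0.2967 0.0971 0.025 ]
   [227.9882 305.447 ] [0.265  0.2317 0.025 ]
top ((230.47129821777344, 196.68441772460938), (16.839649200439453, 52.05805587768555), 84.80557250976562)
   [203.7869 190.6557] [0.5824 0.3192 0.025 ]
   [255.6311 185.9426] [0.5994 0.1715 0.025 ]
   [257.1557 202.7131] [0.5506 0.1649 0.025 ]
   [205.3115 207.4262] [0.534  0.3116 0.025 ]
top ((376.7216796875, 227.9647216796875), (93.20015716552734, 70.26398468017578), 17.52556800842285)
   [321.7053 247.4332] [ 0.4273 -0.022   0.025 ]
   [342.864  180.4307] [ 0.621 -0.08   0.025]
   [431.738  208.4962] [ 0.5442 -0.3362  0.025 ]
   [410.5793 275.4987] [ 0.3543 -0.2713  0.025 ]
top ((146.52435302734375, 175.8650665283203), (27.339309692382812, 40.84267044067383), 86.18592071533203)
   [125.239  163.5841] [0.6572 0.5509 0.025 ]
   [165.9912 160.8673] [0.6679 0.4344 0.025 ]
   [167.8098 188.146 ] [0.5876 0.4224 0.025 ]
   [127.0575 190.8629] [0.5772 0.5377 0.025 ]
```

View pics/crop1.png

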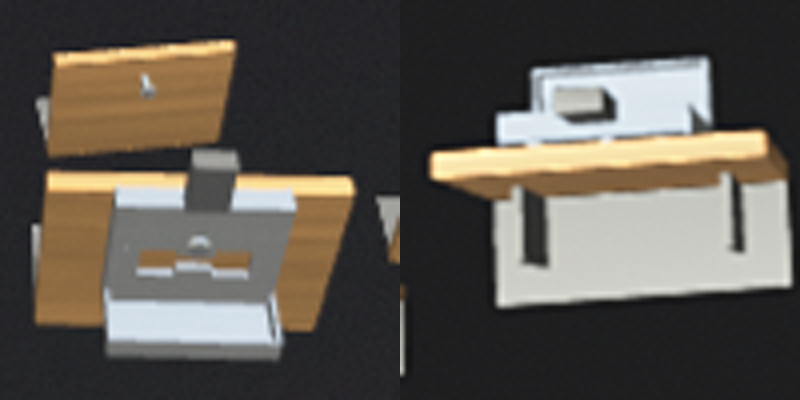

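The crop confirms the large stand. The shelf (crop-left grip block at about (213,180)) has the upside-down-T keyhole with the screw head at (200,243). Now I'll compute positions.

```bash
python3 - <<'E'
from h import *
S=lambda u,v:(355+u/4-.375,150+v/4-.375)
T=lambda u,v:(180+(u-400)/4-.375,170+v/4-.375)
print("panel front edge top L(+y)/R:",onz("top",T(431,152),.15),onz("top",T(765,131),.15))
print("scene L(-y)/R(+y):",onz("scene",S(47,192),.15),onz("scene",S(353,195),.15))
for n,f,cs in (("scene",S,[(193,150),(238,152),(237,171),(188,169)]),("top",T,[(555,88),(603,86),(605,114),(557,118)])):
    P=np.array([onz(n,f(*c),.2) for c in cs]);print(n,P,P.mean(0))
sc=np.mean([S(193,150),S(238,152),S(237,171),S(188,169)],0);tc=np.mean([T(555,88),T(603,86),T(605,114),T(557,118)],0)
print("blocktop tri",tri(sc,tc))
print("screw",onz("scene",S(200,243),.118))
print("tray tri",tri((273,209.5),(376.7,228)))
print("beaker",onz("top",(311,141),0.0), "bottle",onz("top",(466,171),0))
print("tip",onz("top",(146.5,175.9),.055))
from bench import robot; print(readout.get_obs()["clock"])
E
```

```text
panel front edge top L(+y)/R: [0.5161 0.3206 0.15  ] [0.5338 0.1113 0.15  ]
scene L(-y)/R(+y): [0.5387 0.1117 0.15  ] [0.5178 0.3183 0.15  ]
scene [[0.5378 0.2039 0.2   ]
 [0.5363 0.2331 0.2   ]
 [0.5539 0.232  0.2   ]
 [0.5557 0.2006 0.2   ]] [0.5459 0.2174 0.2   ]
top [[0.5499 0.2326 0.2   ]
 [0.5517 0.2039 0.2   ]
 [0.5347 0.2017 0.2   ]
 [0.5317 0.2303 0.2   ]] [0.542  0.2171 0.2   ]
blocktop tri (array([0.5425, 0.2179, 0.1966]), np.float64(1.1190586238480237e-05))
screw [0.5446 0.2193 0.118 ]
tray tri (array([ 0.4864, -0.1791,  0.0061]), np.float64(0.002904266199041716))
beaker [0.7456 0.0153 0.    ] bottle [ 0.6631 -0.4504  0.    ]
tip [0.6157 0.473  0.055 ]
0.1
```

Stand: front-face centre about (0.526, 0.2155), yaw 5.3°. Grip block about (0.543, 0.217), with the top at 0.2. Tray centre about (0.4865, -0.178), yaw about -16.7°. These agree with the given sizes. I'll move above the block with the jaws along the stand's y.

Call:
move_arm(moves=[{"xyz": [-4,-9.8,17.8],"rot": [-0.419,0,0],"hand": 0},{"xyz": [-4,-9.8,17.8],"rot": [-0.419,0,0],"hand": 0},{"xyz": [-4,-9.8,17.8],"rot": [-0.419,0,0],"hand": 0},{"xyz": [-4,-9.8,17.8],"rot": [-0.419,0,0],"hand": 0},{"xyz": [-4,-9.8,17.8],"rot": [-0.419,0,0],"hand": 0}])

```text
clock: 0.52
tcp_pos: [0.3388, 0.44, 0.2714]
orientation: [[-0.0, -0.095, 0.995], [-0.001, 0.995, 0.095], [-1.0, -0.001, -0.0]]
wrist_force: [0.6, 0.2, -0.3]
opening: 0.0851
```

Call:
move_arm(moves=[{"xyz": [0,-12.1,9.2],"rot": [0,0,0],"hand": 0},{"xyz": [0,-12.1,9.2],"rot": [0,0,0],"hand": 0},{"xyz": [0,-12.1,9.2],"rot": [0,0,0],"hand": 0},{"xyz": [0,-12.1,9.2],"rot": [0,0,0],"hand": 0},{"xyz": [0,-12.1,9.2],"rot": [0,0,0],"hand": 0}])

```text
clock: 0.93
tcp_pos: [0.4453, 0.3234, 0.2712]
orientation: [[0.002, -0.082, 0.997], [-0.003, 0.997, 0.082], [-1.0, -0.003, 0.002]]
wrist_force: [0.8, -0.1, 0.2]
opening: 0.0854
```

Call:
move_arm(moves=[{"xyz": [0,-12.1,9.2],"rot": [0,0,0],"hand": 0},{"xyz": [0,-12.1,9.2],"rot": [0,0,0],"hand": 0},{"xyz": [0,-12.1,9.2],"rot": [0,0,0],"hand": 0},{"xyz": [0,-12.1,9.2],"rot": [0,0,0],"hand": 0},{"xyz": [0,-12.1,9.2],"rot": [0,0,0],"hand": 0}])

```text
clock: 1.35
tcp_pos: [0.5471, 0.2112, 0.2709]
orientation: [[0.002, -0.083, 0.997], [-0.004, 0.997, 0.083], [-1.0, -0.004, 0.001]]
wrist_force: [0.3, -0.9, 0.1]
opening: 0.0854
```

```bash
python3 - <<'E'
from h import *
o=readout.get_obs(); print(o["clock"],o["tcp_pos"],o["orientation"],o["wrist_force"])
c=get_calibration("wrist"); im=get_image("wrist"); cv2.imwrite("pics/w1.png",im); print(c)
E
```

```text
1.35 [0.5471 0.2112 0.2709] [[ 0.0015 -0.083   0.9966]
 [-0.0035  0.9965  0.083 ]
 [-1.     -0.0036  0.0012]] [ 0.3021 -0.8836  0.0705]
{'camera_matrix': array([[309.7069,   0.    , 315.5175],
       [  0.    , 309.7069, 195.7787],
       [  0.    ,   0.    ,   1.    ]]), 'cam_to_world': array([[-0.0825,  0.9482,  0.3069,  0.4693],
       [ 0.9966,  0.0792,  0.0234,  0.2052],
       [-0.0021,  0.3078, -0.9515,  0.4134],
       [ 0.    ,  0.    ,  0.    ,  1.    ]])}
```

View pics/w1.png

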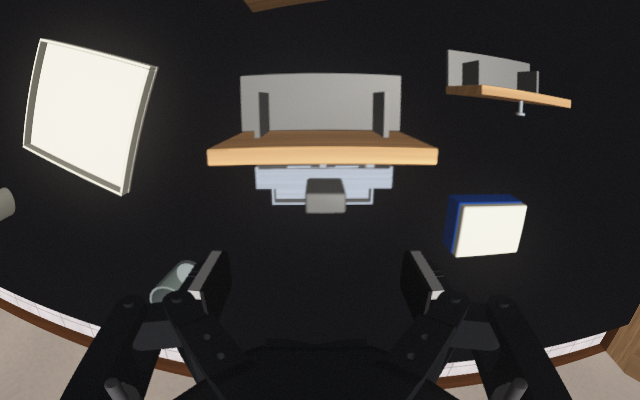

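The wrist view shows the block's top face at cols 306–346, rows 193–213, the panel's front top edge from (208,165) to (437,165), and the plate behind the block.

```bash
cat >> h.py <<'E'
def wz(c,uv,z):
    K=c["camera_matrix"];T=c["cam_to_world"];a=(np.array(uv)-K[:2,2])/K[0,0];r=np.linalg.norm(a)
    d=T[:3,:3]@np.array([*(a/r*np.sin(r)),np.cos(r)]);o=T[:3,3];return o+d*(z-o[2])/d[2]
E
python3 - <<'E'
from h import *
c=get_calibration("wrist")
B=[wz(c,p,.2) for p in [(306,193),(345,193),(346,213),(306,213)]];print(np.array(B),np.mean(B,0))
e=[wz(c,p,.15) for p in [(208,165),(437,165)]];print(e,np.mean(e,0),e[1]-e[0])
o=readout.get_obs();R=o["orientation"]
print("tool shift cm",100*R.T@(np.array([.5435,.2172,.162])-o["tcp_pos"]))
E
```

```text
[[0.5344 0.2068 0.2   ]
 [0.532  0.2349 0.2   ]
 [0.5474 0.2375 0.2   ]
 [0.5498 0.208  0.2   ]] [0.5409 0.2218 0.2   ]
[array([0.5312, 0.1158, 0.15  ]), array([0.513 , 0.3234, 0.15  ])] [0.5221 0.2196 0.15  ] [-0.0182  0.2076  0.    ]
tool shift cm [10.8774  0.3014 -0.1216]
```

Call:
move_arm(moves=[{"xyz": [3,0.5,-0.2],"rot": [0,0,0],"hand": 0},{"xyz": [6,0.5,-0.2],"rot": [0,0,0],"hand": 0},{"xyz": [8.5,0.5,-0.2],"rot": [0,0,0],"hand": 0},{"xyz": [10.9,0.5,-0.2],"rot": [0,0,0],"hand": 0},{"xyz": [10.9,0.5,-0.2],"rot": [0,0,0],"hand": 0}])

```text
clock: 1.82
tcp_pos: [0.5369, 0.2231, 0.1576]
orientation: [[-0.008, -0.094, 0.996], [-0.003, 0.996, 0.094], [-1.0, -0.002, -0.008]]
wrist_force: [-0.7, -0.2, -0.4]
opening: 0.0851
```

Call:
move_arm(moves=[{"xyz": [0,0,0],"rot": [0,0,0],"hand": 100},{"xyz": [0,0,0],"rot": [0,0,0],"hand": 120},{"xyz": [0,0,0],"rot": [0,0,0],"hand": 130},{"xyz": [0,0,0],"rot": [0,0,0],"hand": 140},{"xyz": [0,0,0],"rot": [0,0,0],"hand": 150}], squeeze=40)

```text
clock: 2.23
tcp_pos: [0.5414, 0.223, 0.1636]
orientation: [[0.002, -0.092, 0.996], [0.001, 0.996, 0.092], [-1.0, 0.001, 0.002]]
wrist_force: [-0.6, -0.3, -0.6]
opening: 0.0355
```

```bash
python3 - <<'E'
from h import *
im=get_image("wrist"); s=get_image("scene")
cv2.imwrite("pics/w2.png",np.hstack([cv2.resize(im,(480,300)),cv2.resize(s[150:250,355:455],(300,300))]))
E
```

```text
(no output)
```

View pics/w2.png

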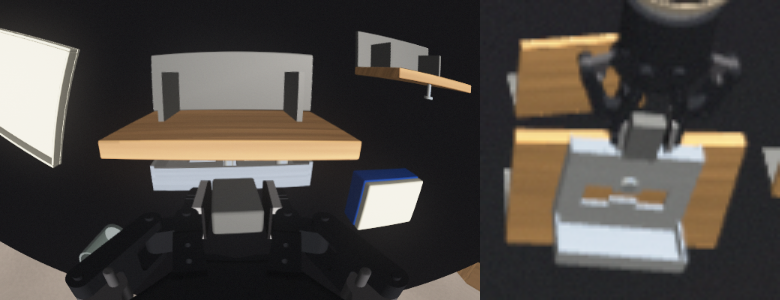

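The block sits between the pads, nearly centred (block cols 212–262, pads at about 205 and 272). Closing now.

Call:
move_arm(moves=[{"xyz": [0,0,0],"rot": [0,0,0],"hand": 165},{"xyz": [0,0,0],"rot": [0,0,0],"hand": 180},{"xyz": [0,0,0],"rot": [0,0,0],"hand": 255},{"xyz": [0,0,0],"rot": [0,0,0],"hand": 255},{"xyz": [0,0,0],"rot": [0,0,0],"hand": 255}], squeeze=80)

```text
clock: 2.75
tcp_pos: [0.5413, 0.222, 0.1632]
orientation: [[0.001, -0.091, 0.996], [-0.0, 0.996, 0.091], [-1.0, -0.0, 0.001]]
wrist_force: [-2.0, -2.2, 6.6]
opening: 0.0293
```

Call:
move_arm(moves=[{"xyz": [0,0,0],"rot": [0,0,0],"hand": 255},{"xyz": [0,0,0],"rot": [0,0,0],"hand": 255},{"xyz": [0,0,0],"rot": [0,0,0],"hand": 255}])

```text
clock: 3.0
tcp_pos: [0.5413, 0.222, 0.1632]
orientation: [[0.001, -0.091, 0.996], [-0.0, 0.996, 0.091], [-1.0, -0.0, 0.001]]
wrist_force: [-0.9, -2.4, 6.7]
opening: 0.0298
```

Call:
move_arm(moves=[{"xyz": [-0.4,0,0],"rot": [0,0,0],"hand": 255},{"xyz": [-0.8,0,0],"rot": [0,0,0],"hand": 255},{"xyz": [-1.2,0,0],"rot": [0,0,0],"hand": 255},{"xyz": [-1.6,0,0],"rot": [0,0,0],"hand": 255},{"xyz": [-1.8,0,0],"rot": [0,0,0],"hand": 255}])

```text
clock: 3.42
tcp_pos: [0.5409, 0.2231, 0.181]
orientation: [[0.0, -0.092, 0.996], [0.001, 0.996, 0.092], [-1.0, 0.001, 0.0]]
wrist_force: [-0.4, 0.7, -3.6]
opening: 0.0292
```

Call:
move_arm(moves=[{"xyz": [0,0,0],"rot": [0,0,0],"hand": 255},{"xyz": [0,0,0],"rot": [0,0,0],"hand": 255},{"xyz": [0,0,0],"rot": [0,0,0],"hand": 255}])

```text
clock: 3.67
tcp_pos: [0.541, 0.2235, 0.1808]
orientation: [[0.001, -0.093, 0.996], [0.001, 0.996, 0.093], [-1.0, 0.001, 0.001]]
wrist_force: [0.3, 0.1, -0.2]
opening: 0.0292
```

Call:
move_arm(moves=[{"xyz": [-0.1,0,0],"rot": [0,0,0],"hand": 255},{"xyz": [-0.2,0,0],"rot": [0,0,0],"hand": 255},{"xyz": [-0.2,0,0],"rot": [0,0,0],"hand": 255},{"xyz": [-0.2,0,0],"rot": [0,0,0],"hand": 255}])

```text
clock: 4.0
tcp_pos: [0.5407, 0.2229, 0.1823]
orientation: [[-0.0, -0.092, 0.996], [0.0, 0.996, 0.092], [-1.0, 0.0, -0.0]]
wrist_force: [0.4, -0.1, -3.4]
opening: 0.0293
```

```bash
python3 - <<'E'
from h import *
o=readout.get_obs();print(o["wrist_force"],o["torque"])
s=get_image("scene");cv2.imwrite("pics/s3.png",cv2.resize(s[140:250,345:455],None,fx=5,fy=5,interpolation=cv2.INTER_CUBIC))
o=readout.get_obs();print(o["wrist_force"],o["torque"],o["tcp_pos"])
E
```

```text
[ 0.3659 -0.1481 -3.367 ] [ 0.1157 -0.1567 -0.0274]
[ 1.4441  1.2376 -3.254 ] [ 0.1515 -0.2027 -0.0338] [0.5407 0.2228 0.1822]
```

View pics/s3.png

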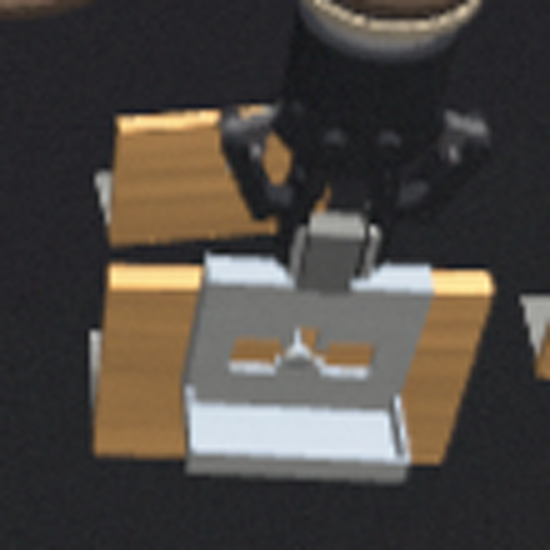

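The screw head (295,350) now lies in the level slot, and the held weight reads about 3.4 N. Feeling toward +y first.

Call:
move_arm(moves=[{"xyz": [0,0.3,0],"rot": [0,0,0],"hand": 255},{"xyz": [0,0.6,0],"rot": [0,0,0],"hand": 255},{"xyz": [0,0.8,0],"rot": [0,0,0],"hand": 255},{"xyz": [0,0.8,0],"rot": [0,0,0],"hand": 255}])

```text
clock: 4.38
tcp_pos: [0.5399, 0.2316, 0.1822]
orientation: [[-0.0, -0.093, 0.996], [0.0, 0.996, 0.093], [-1.0, 0.0, 0.0]]
wrist_force: [0.1, 1.3, -3.3]
opening: 0.0293
```

Call:
move_arm(moves=[{"xyz": [0,0.2,0],"rot": [0,0,0],"hand": 255},{"xyz": [0,0.4,0],"rot": [0,0,0],"hand": 255},{"xyz": [0,0.4,0],"rot": [0,0,0],"hand": 255}])

```text
clock: 4.63
tcp_pos: [0.5396, 0.2352, 0.1823]
orientation: [[-0.0, -0.092, 0.996], [0.0, 0.996, 0.092], [-1.0, 0.0, -0.0]]
wrist_force: [0.5, 1.0, -3.8]
opening: 0.029
```

Call:
move_arm(moves=[{"xyz": [0,0.2,0],"rot": [0,0,0],"hand": 255},{"xyz": [0,0.4,0],"rot": [0,0,0],"hand": 255},{"xyz": [0,0.4,0],"rot": [0,0,0],"hand": 255},{"xyz": [0,0.4,0],"rot": [0,0,0],"hand": 255}])

```text
clock: 4.97
tcp_pos: [0.5393, 0.239, 0.1823]
orientation: [[0.0, -0.092, 0.996], [0.0, 0.996, 0.092], [-1.0, 0.0, 0.0]]
wrist_force: [0.3, -0.8, -3.3]
opening: 0.0293
```

It's free past 16 mm with no reaction, so +y is the open side. Going on to 26 mm and checking by eye.

Call:
move_arm(moves=[{"xyz": [0,0.3,0],"rot": [0,0,0],"hand": 255},{"xyz": [0,0.6,0],"rot": [0,0,0],"hand": 255},{"xyz": [0,0.9,0],"rot": [0,0,0],"hand": 255},{"xyz": [0,1.0,0],"rot": [0,0,0],"hand": 255},{"xyz": [0,1.0,0],"rot": [0,0,0],"hand": 255}])

```text
clock: 5.38
tcp_pos: [0.5384, 0.2493, 0.1823]
orientation: [[0.0, -0.093, 0.996], [0.0, 0.996, 0.093], [-1.0, 0.0, 0.0]]
wrist_force: [0.6, 0.6, -3.4]
opening: 0.0291
```

```bash
python3 - <<'E'
from h import *
s=get_image("scene");cv2.imwrite("pics/s4.png",cv2.resize(s[140:250,345:455],None,fx=5,fy=5,interpolation=cv2.INTER_CUBIC))
o=readout.get_obs();print(o["wrist_force"],o["torque"],o["tcp_pos"])
E
```

```text
[ 0.2938  1.459  -2.82  ] [ 0.125  -0.1514 -0.0568] [0.5384 0.249  0.1823]
```

View pics/s4.png

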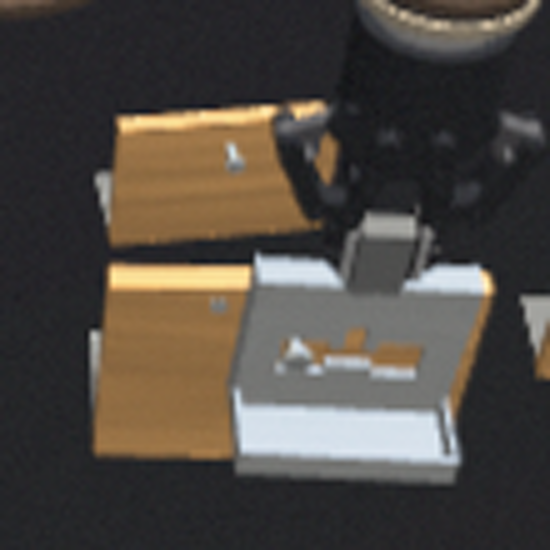

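The screw head (298,350) sits in the −y opening (cols 275–323), and the stud shows at (218,305). Pulling off along the stand's x.

Call:
move_arm(moves=[{"xyz": [0,0,0.3],"rot": [0,0,0],"hand": 255},{"xyz": [0,0,0.6],"rot": [0,0,0],"hand": 255},{"xyz": [0,0,0.9],"rot": [0,0,0],"hand": 255},{"xyz": [0,0,1.2],"rot": [0,0,0],"hand": 255}])

```text
clock: 5.77
tcp_pos: [0.5508, 0.2495, 0.1823]
orientation: [[-0.0, -0.092, 0.996], [-0.0, 0.996, 0.092], [-1.0, -0.0, -0.0]]
wrist_force: [-0.4, 0.3, -2.9]
opening: 0.0296
```

Call:
move_arm(moves=[{"xyz": [0,0,1.0],"rot": [0,0,0],"hand": 255},{"xyz": [0,0,2.0],"rot": [0,0,0],"hand": 255},{"xyz": [0,0,3.5],"rot": [0,0,0],"hand": 255},{"xyz": [0,0,5.0],"rot": [0,0,0],"hand": 255},{"xyz": [0,0,6.5],"rot": [0,0,0],"hand": 255}])

```text
clock: 6.18
tcp_pos: [0.6168, 0.2556, 0.1823]
orientation: [[0.001, -0.092, 0.996], [0.0, 0.996, 0.092], [-1.0, -0.0, 0.001]]
wrist_force: [0.2, 0.2, -1.9]
opening: 0.0294
```

Call:
move_arm(moves=[{"xyz": [-2,0,0.5],"rot": [0,0,0],"hand": 255},{"xyz": [-4,0,0.5],"rot": [0,0,0],"hand": 255},{"xyz": [-6,0,0.5],"rot": [0,0,0],"hand": 255},{"xyz": [-8,0,0.5],"rot": [0,0,0],"hand": 255},{"xyz": [-9,0,0.5],"rot": [0,0,0],"hand": 255}])

```text
clock: 6.6
tcp_pos: [0.6219, 0.2563, 0.2749]
orientation: [[0.003, -0.092, 0.996], [0.001, 0.996, 0.092], [-1.0, 0.001, 0.003]]
wrist_force: [0.2, -0.3, -3.8]
opening: 0.0292
```

The shelf is off the screw. Carrying it over the tray.

Call:
move_arm(moves=[{"xyz": [0,-2,-0.9],"rot": [0,0,0],"hand": 255},{"xyz": [0,-5,-2.3],"rot": [0,0,0],"hand": 255},{"xyz": [0,-8,-3.6],"rot": [0,0,0],"hand": 255},{"xyz": [0,-11,-5],"rot": [0,0,0],"hand": 255},{"xyz": [0,-14,-6.3],"rot": [0,0,0],"hand": 255}])

```text
clock: 7.02
tcp_pos: [0.5699, 0.1094, 0.2719]
orientation: [[-0.0, -0.092, 0.996], [-0.0, 0.996, 0.092], [-1.0, -0.0, -0.0]]
wrist_force: [0.6, -0.2, -2.4]
opening: 0.029
```

Call:
move_arm(moves=[{"xyz": [0,-3,-1.3],"rot": [0,0,0],"hand": 255},{"xyz": [0,-6,-2.7],"rot": [0,0,0],"hand": 255},{"xyz": [0,-9,-4],"rot": [0,0,0],"hand": 255},{"xyz": [0,-12,-5.4],"rot": [0,0,0],"hand": 255},{"xyz": [0,-15,-6.7],"rot": [0,0,0],"hand": 255}])

```text
clock: 7.43
tcp_pos: [0.5168, -0.0463, 0.2722]
orientation: [[0.0, -0.092, 0.996], [-0.0, 0.996, 0.092], [-1.0, -0.0, 0.0]]
wrist_force: [1.4, 0.2, -3.6]
opening: 0.0291
```

Call:
move_arm(moves=[{"xyz": [0,-3,-1.4],"rot": [0,0,0],"hand": 255},{"xyz": [0,-6,-2.8],"rot": [0,0,0],"hand": 255},{"xyz": [0,-9,-4.2],"rot": [0,0,0],"hand": 255},{"xyz": [0,-11.5,-5.4],"rot": [0,0,0],"hand": 255},{"xyz": [0,-13,-6],"rot": [0,0,0],"hand": 255}])

```text
clock: 7.85
tcp_pos: [0.468, -0.1836, 0.2724]
orientation: [[-0.0, -0.088, 0.996], [-0.001, 0.996, 0.088], [-1.0, -0.001, -0.0]]
wrist_force: [-0.4, -1.1, -3.2]
opening: 0.0291
```

Call:
move_arm(moves=[{"xyz": [0,0,0],"rot": [0,0,0],"hand": 255},{"xyz": [0,0,0],"rot": [0,0,0],"hand": 255},{"xyz": [0,0,0],"rot": [0,0,0],"hand": 255}])

```text
clock: 8.1
tcp_pos: [0.47, -0.179, 0.2721]
orientation: [[-0.0, -0.092, 0.996], [0.0, 0.996, 0.092], [-1.0, 0.0, 0.0]]
wrist_force: [-0.1, -0.2, -3.0]
opening: 0.0292
```

```bash
python3 - <<'E'
from h import *
s=get_image("scene");t=get_image("top");cv2.imwrite("pics/s5.png",np.hstack([cv2.resize(s[110:260,200:350],(400,400),interpolation=cv2.INTER_CUBIC),cv2.resize(t[150:300,300:450],(400,400),interpolation=cv2.INTER_CUBIC)]))
o=readout.get_obs();print(o["wrist_force"],o["torque"],o["tcp_pos"])
E
```

```text
[ 0.0692 -0.5082 -3.4948] [ 0.0455  0.0053 -0.0116] [ 0.4701 -0.1785  0.2721]
```

View pics/s5.png

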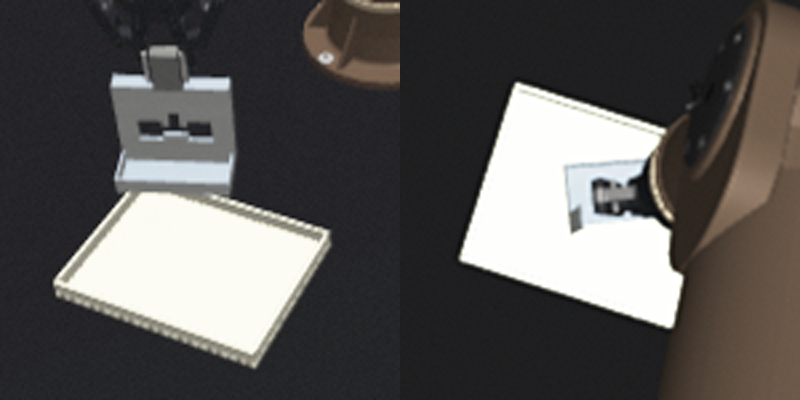

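The shelf hangs upright above the tray, and in the top view it lies over the tray's middle. Lowering to about 1 cm above the expected contact (TCP z ≈ 0.118), then by feel.

Call:
move_arm(moves=[{"xyz": [2,0,0],"rot": [0,0,0],"hand": 255},{"xyz": [4.5,0,0],"rot": [0,0,0],"hand": 255},{"xyz": [7,0,0],"rot": [0,0,0],"hand": 255},{"xyz": [9,0,0],"rot": [0,0,0],"hand": 255},{"xyz": [10,0,0],"rot": [0,0,0],"hand": 255}])

```text
clock: 8.62
tcp_pos: [0.4687, -0.1781, 0.17]
orientation: [[-0.003, -0.094, 0.996], [0.001, 0.996, 0.094], [-1.0, 0.001, -0.003]]
wrist_force: [-0.0, 0.4, -2.6]
opening: 0.0287
```

Call:
move_arm(moves=[{"xyz": [1.5,0,0],"rot": [0,0,0],"hand": 255},{"xyz": [3,0,0],"rot": [0,0,0],"hand": 255},{"xyz": [4,0,0],"rot": [0,0,0],"hand": 255},{"xyz": [4.4,0,0],"rot": [0,0,0],"hand": 255},{"xyz": [4.4,0,0],"rot": [0,0,0],"hand": 255}])

```text
clock: 9.03
tcp_pos: [0.4694, -0.1791, 0.1278]
orientation: [[-0.001, -0.093, 0.996], [0.0, 0.996, 0.093], [-1.0, 0.0, -0.001]]
wrist_force: [-1.0, 1.3, -2.5]
opening: 0.0287
```

Call:
move_arm(moves=[{"xyz": [0.2,0,0],"rot": [0,0,0],"hand": 255},{"xyz": [0.4,0,0],"rot": [0,0,0],"hand": 255},{"xyz": [0.6,0,0],"rot": [0,0,0],"hand": 255},{"xyz": [0.6,0,0],"rot": [0,0,0],"hand": 255}])

```text
clock: 9.37
tcp_pos: [0.4696, -0.1796, 0.1224]
orientation: [[0.0, -0.092, 0.996], [0.0, 0.996, 0.092], [-1.0, -0.0, 0.0]]
wrist_force: [-0.2, -0.7, -2.5]
opening: 0.0293
```

Call:
move_arm(moves=[{"xyz": [0.15,0,0],"rot": [0,0,0],"hand": 255},{"xyz": [0.3,0,0],"rot": [0,0,0],"hand": 255},{"xyz": [0.3,0,0],"rot": [0,0,0],"hand": 255}])

```text
clock: 9.62
tcp_pos: [0.4703, -0.1805, 0.1202]
orientation: [[0.002, -0.091, 0.996], [-0.001, 0.996, 0.091], [-1.0, -0.001, 0.002]]
wrist_force: [-1.3, -2.2, 3.8]
opening: 0.0292
```

Call:
move_arm(moves=[{"xyz": [0.1,0,0],"rot": [0,0,0],"hand": 255},{"xyz": [0.1,0,0],"rot": [0,0,0],"hand": 255}])

```text
clock: 9.78
tcp_pos: [0.4704, -0.1808, 0.1199]
orientation: [[0.003, -0.091, 0.996], [-0.001, 0.996, 0.091], [-1.0, -0.001, 0.003]]
wrist_force: [-3.3, -2.9, 14.6]
opening: 0.0291
```

The shelf is seated: the force changed from −2.5 to +14.6 N. Easing off, then opening gradually.

Call:
move_arm(moves=[{"xyz": [-0.1,0,0],"rot": [0,0,0],"hand": 255},{"xyz": [-0.1,0,0],"rot": [0,0,0],"hand": 255},{"xyz": [-0.1,0,0],"rot": [0,0,0],"hand": 255}], squeeze=20)

```text
clock: 10.03
tcp_pos: [0.4701, -0.1802, 0.1201]
orientation: [[0.002, -0.092, 0.996], [-0.001, 0.996, 0.092], [-1.0, -0.001, 0.002]]
wrist_force: [-0.7, -2.4, 7.4]
opening: 0.0291
```

Call:
move_arm(moves=[{"xyz": [0,0,0],"rot": [0,0,0],"hand": 150},{"xyz": [0,0,0],"rot": [0,0,0],"hand": 140},{"xyz": [0,0,0],"rot": [0,0,0],"hand": 120},{"xyz": [0,0,0],"rot": [0,0,0],"hand": 100},{"xyz": [0,0,0],"rot": [0,0,0],"hand": 90}])

```text
clock: 10.45
tcp_pos: [0.4694, -0.1794, 0.1192]
orientation: [[-0.0, -0.092, 0.996], [0.0, 0.996, 0.092], [-1.0, 0.0, -0.0]]
wrist_force: [-0.4, 0.6, -0.1]
opening: 0.0552
```

Released. Opening fully, then rising straight up.

Call:
move_arm(moves=[{"xyz": [0,0,0],"rot": [0,0,0],"hand": 40},{"xyz": [0,0,0],"rot": [0,0,0],"hand": 0},{"xyz": [-1,0,0],"rot": [0,0,0],"hand": 0},{"xyz": [-3,0,0],"rot": [0,0,0],"hand": 0},{"xyz": [-6,0,0],"rot": [0,0,0],"hand": 0}])

```text
clock: 10.87
tcp_pos: [0.468, -0.1792, 0.1788]
orientation: [[-0.004, -0.092, 0.996], [0.001, 0.996, 0.092], [-1.0, 0.001, -0.004]]
wrist_force: [0.8, -0.4, -0.0]
opening: 0.0852
```

Call:
move_arm(moves=[{"xyz": [-3,0,0],"rot": [0,0,0],"hand": 0},{"xyz": [-6,0,0],"rot": [0,0,0],"hand": 0},{"xyz": [-9,0,0],"rot": [0,0,0],"hand": 0},{"xyz": [-10,0,0],"rot": [0,0,0],"hand": 0},{"xyz": [-10,0,0],"rot": [0,0,0],"hand": 0}])

```text
clock: 11.28
tcp_pos: [0.4709, -0.1802, 0.2828]
orientation: [[0.006, -0.092, 0.996], [-0.001, 0.996, 0.092], [-1.0, -0.002, 0.006]]
wrist_force: [0.3, -0.1, 0.1]
opening: 0.0859
```

```bash
python3 - <<'E'
from h import *
s=get_image("scene");t=get_image("top");w=get_image("wrist")
cv2.imwrite("pics/s6.png",np.vstack([np.hstack([cv2.resize(s[110:260,200:350],(300,300)),cv2.resize(w,(480,300))]),cv2.resize(t[100:300],(780,244))]))
o=readout.get_obs();print(o["clock"],o["wrist_force"],o["tcp_pos"])
s0,t0=cv2.imread("pics/scene0.png"),cv2.imread("pics/top0.png")
for n,a,b,R in (("beaker",s,s0,(260,305,305,340)),("bottle",s,s0,(205,260,140,180)),("box",s,s0,(240,280,465,525)),("beaker t",t,t0,(112,150,295,325)),("bottle t",t,t0,(145,185,455,500)),("box t",t,t0,(155,198,120,180))):
    r=slice(*R[:2]),slice(*R[2:]);print(n,cv2.absdiff(a[r],b[r]).max())
E
```

```text
11.4333 [-0.458   0.0132 -0.7594] [ 0.4689 -0.1793  0.2786]
beaker 8
bottle 8
box 13
beaker t 4
bottle t 186
box t 4
```

View pics/s6.png

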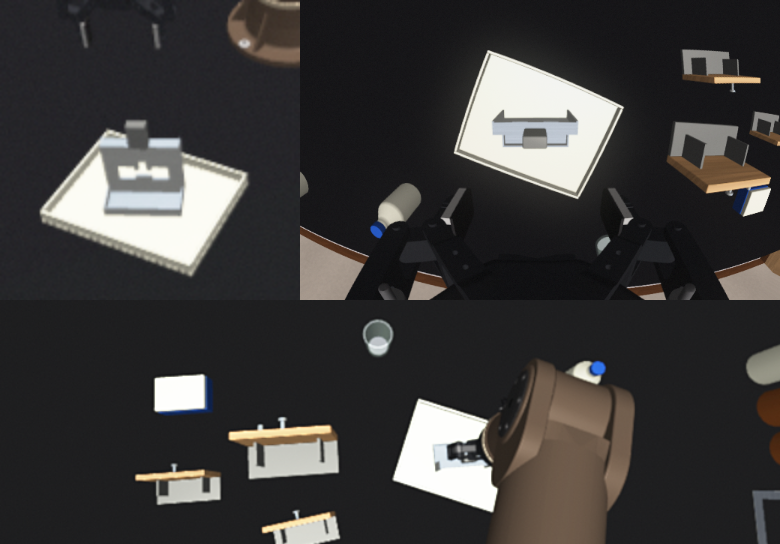

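The shelf stands upright near the tray's middle, the gripper is clear, and the bystanders are unchanged. The top-view bottle difference comes from the arm covering it; the scene view shows the bottle unchanged.

```bash
python3 -c "
from bench import hand_in; print(hand_in())"
```

```text
the job is handed in; nothing more can be done
None
```

The drip shelf is off the stand and standing upright on the wash tray's floor, released. I handed the job in at about 11.4 s, and no verdict is reported.

- **How it came off:** I gripped the block along y and lifted 19 mm. Toward +y there was no resistance past 16 mm, so I shifted the full 26 mm that way. A picture showed the screw head centred in the opening, and the shelf then pulled off freely.
- **Setting down:** I lowered it by feel. The wrist force went from −2.5 N to +14.6 N at contact, near the expected height (TCP about 2 mm above prediction). I eased off before opening the jaws.
- **Last checks:** Pictures show the shelf upright near the tray's middle with the gripper clear above it, and the wrist force near zero. I did not measure the final pose, only viewed it.
- **Bystanders:** Beaker, wash bottle and tip box are unchanged in the scene view.
- **Checks that disagreed:**
  - The top-view comparison for the bottle failed because the arm covers it there.
  - The first wrist-camera fix of the block was about 4 mm off the fixed cameras in y. I used the mean, and the grasp was good.

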